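# Stack the stone and loading cap on the consolidation cell pedestal

## Robot

A 6-joint arm with a two-finger parallel gripper is mounted at the origin on the work surface. World frame = base frame: x ahead of the robot, y to its left, z up, the work surface at z = 0. Lengths are in m, angles in rad, forces in N, time in s.
With the tool pointing down it reaches from about 0.25 to 0.775 m from the base axis. Payload 8.9 kg.
Tool frame: the origin (TCP) lies at the very end of the fingers, on their centre line; the grasp point (between the pads) lies tcp_to_grasp behind it (tcp_to_grasp is the distance from the TCP to the grasp point, in m); z points along the fingers, y is the line along which they close (so a half turn about z gives the same grasp; the last joint's range is limited). The gripper opens to 85 mm and grips with 20 to 120 N. Pads are 22 mm wide; open, the fingers measure 114 mm over their backs; the gripper's body (76 mm by 85 mm) begins 54 mm behind the grasp point. The pads swing forward as they close: fully open they stand 13 mm farther back than shut.
Start: joints at [-1.461, 0.291, -0.153, 1.127, 0, 1.431], TCP at [0.129, -0.509, 0.231] pointing down, gripper open.
Joint ranges: [-2.52, 2.52], [-0.91, 1.74], [-1.3, 1.37], [-1.96, 2.02], [-1.52, 1.47], [-3.14, 3.14]. Speed limits (rad/s): [2.22, 2.22, 2.79, 3.14, 3.14, 3.14].

## Interface

Orientations are given as a rotation vector (axis times angle).
In Python, from cell import read_state, camera, calibration, close_job, recognise, tip_of, tcp_to_grasp gives the robot as it stands.
- The arm moves only by the tool send_rows, never from a script. Its argument "deltas" is a list of rows, each a list of 4 numbers: the shift along the tool's x, y, z in units of 40 mm (1.0 is 40 mm), then the turn about the tool's z in units of 6 degrees (1.0 is 6 degrees). A call has 1 to 20 rows; each row shifts and turns the commanded pose from where the row before left it, along the tool's axes as they then stand; what a row does not reach is not made up. A row lasts 1/12 s, in which the tool goes at most 41.7 mm and 7.16 degrees, less where a joint would pass 70% of its speed; a pose out of reach is approached as far as the arm can. A call is refused whole if a number of a shift passes 1 or a number of a turn 1, either way. A call with a gripper value outside its range is refused whole. "jaw" is the opening, from 0 (shut) to 1 (fully open), set as the call begins (left out, the last holds). The fingers move at their own pace and stop on an object; the grip force is fixed at half the most. Time passes only in rows, so rows that do not move let the fingers close. It gives the time, the measured TCP pose, the force, the opening and the grip force at its end, in the units of the state.
- read_state(): the state, without advancing time (a new reading comes with each control period).
- camera(name): name is "side" or "top" or "wrist"; returns the picture (420x560x3 uint8, blue, green, red); there is no depth.
- calibration(name): a dict with "camera_matrix" (3x3 intrinsics, pixels), "cam_to_world" (4x4, takes a point from camera to world coordinates); the wrist camera has in their place "hand_eye" (4x4, takes a point from camera to tool coordinates, whose origin is the TCP and whose axes are the flange's). Camera axes: x right, y down, z forward; pixel columns grow to the right and rows downward; lengths in m; the calibration is good to about 2 mm. A picture is of the moment at which its call begins: read the wrist's pose just before it. calibration takes no time and is no camera call.
- close_job(): hands the job in; it is judged then, once.
Trained networks look in the newest picture that a camera, given by its name, has taken for a name from the list of things; names that differ only in an ending like _2 or _b are one class to them, and where a whole thing is asked for, a point or a joint stands for the part that bears it (a point fixed in the world has none). Each returns a list of dicts, best first, with "conf" (0 to 1); they miss things now and then, are a little off and sometimes report something else, mostly with a low value. They report only what shows in the picture. A call takes as long as a camera call. They do not tell look-alikes from the thing itself.
- recognise(camera, name): "bbox" ([centre column, centre row, width, height] in pixels, round what is visible of it).
- tip_of(camera, name): "at" ([row, column] in pixels: a listed point, or the origin of a listed thing).
The state is a dict: "time_s": time; "joint_positions": joint angles; "qvel": joint speeds; "joint_efforts": joint torques, N m; "tool_pos": TCP position; "tool_rot": TCP orientation; "force": force on the tool from outside, world axes, zero at the start; "wrist_torque": the same for the moment, N m; "opening": opening from 0.0 (shut) to 1.0 (fully open); "grasp_force": force on a finger pad.
Only numpy, scipy, OpenCV 4.12 (cv2) and the standard library are available. Lean on these libraries where they do the work, as an engineer would, in place of code of your own. Each camera call takes 0.05 s, during which the arm holds its last target. There are 200 camera calls.

## Task

Get the soil-testing cell ready for its zero check: lay the large porous stone flat and centred on top of the raised round pedestal of the cell base and let go of it, then lay the loading cap, knob up, flat and centred on the stone. Set both down without dropping them, and leave the smaller stone and all the other things on the bench where they are.

Things in the scene. Friction and masses are not known exactly. Their poses are not given: they have to be found in the camera images.
- cell_base: Base of the test cell, fixed to the bench (its place varies): a dark steel round flange 130 mm across and 14 mm thick, three 8 mm studs that end 26 mm above the bench near its edge (54 mm from the axis), and in its middle a plain aluminium pedestal, 50 mm in diameter, whose flat top is 55 mm above the bench. Origin: centre of the underside, on the bench; z up.
- pedestal_top (a point): Centre of the pedestal's flat top, 55 mm above the bench; z up.
- porous_stone: The large porous stone: a plain tan flat disc, 66 mm in diameter and 14 mm thick, lying on the bench, about 0.11 kg. Origin: centre of its underside; z up through its thickness. The larger of the two tan discs.
- loading_cap: The loading cap: an aluminium disc 60 mm in diameter and 12 mm thick, with a cylindrical knob 26 mm in diameter and 22 mm high in the middle of its top (34 mm high in all), standing on the bench knob up, about 0.18 kg. Origin: centre of the disc's underside; z up through the knob.
- small_stone: Bystander: a smaller tan disc, 44 mm in diameter and 12 mm thick, loose on the bench. Origin: centre of its underside.
- cutting_ring: Bystander: a thin-walled open steel ring, 62 mm outside diameter, 25 mm high, loose on the bench. Origin: centre of its underside.
- clamp_ring: Bystander: a flat aluminium ring, about 110 mm across and 10 mm thick, with two upright 22 mm posts on it, loose at the back of the bench. Origin: centre of its underside.
- cell_cup: Bystander: an open cream plastic cup, 124 mm across and 60 mm high, loose at the back of the bench. Origin: centre of its underside.
- brush: Bystander: a hand brush about 170 mm long, lying loose on the right of the bench. Origin: its middle, on the bench; handle towards its -x.
Not all that is in view belongs to the job. Leave any orange or pink look-alike of the porous_stone alone.

How it is judged:
On the way, in this order (a step that is already met when the one before it is completed fails the run):
1. the large stone lies flat and centred on the pedestal, let go of (horizontal distance between porous_stone and pedestal_top below 0.008 m and z of porous_stone in the frame of pedestal_top between -0.004 and 0.004 m and angle between porous_stone's own z axis and vertical below 0.08 rad and contact force between the fingers and porous_stone below 0.05 N), for 0.2 s.
2. the cap lies flat and centred on the stone, let go of (all of step 1 and horizontal distance between loading_cap and pedestal_top below 0.008 m and z of loading_cap in the frame of porous_stone between 0.01 and 0.018 m and angle between loading_cap's own z axis and vertical below 0.08 rad and contact force between the fingers and loading_cap below 0.05 N), for 0.2 s.
At the end, for the whole second after the job is handed in: The large stone lies flat (within 4 degrees) on the pedestal top and the cap, knob up, lies flat on the stone, the centre of each within 8 mm of the pedestal's axis; both released and at rest (horizontal distance between each of porous_stone, loading_cap and pedestal_top below 0.008 m and z of porous_stone in the frame of pedestal_top between -0.004 and 0.004 m and angle between each of porous_stone, loading_cap's own z axis and vertical below 0.08 rad and z of loading_cap in the frame of porous_stone between 0.01 and 0.018 m and linear speed of each of porous_stone, loading_cap below 0.02 m/s); the robot touches nothing.
It fails at once if the large stone is let go more than 20 mm above its seat over the pedestal (horizontal distance between porous_stone and pedestal_top below 0.06 m and z of porous_stone in the frame of pedestal_top above 0.02 m and contact force between the fingers and porous_stone below 0.05 N).
It fails at once if the cap is let go more than 20 mm above its seat over the pedestal (horizontal distance between loading_cap and pedestal_top below 0.06 m and z of loading_cap in the frame of pedestal_top above 0.034 m and contact force between the fingers and loading_cap below 0.05 N).
It fails at once if a bystander (small stone, cutting ring, clamp ring, cup, brush) is moved by more than 30 mm (distance of any of small_stone, cutting_ring, clamp_ring, cell_cup, brush from where it was at the start of the episode above 0.03 m).
It also fails if it takes over 54 s, if anything falls off the work surface, if the arm or the gripper's body presses on something with over 40 N, if the wrist force passes 120 N, or if a joint passes its speed limit or range.

## Working session

There is one attempt and no reset: what is moved stays moved. The work goes in short steps, Python scripts to look and compute and a tool call to move; the robot and the scene stay as the last step left them, time stands still between calls to the robot, and variables do not carry over. Pictures are saved under pics/ and viewed, at most 10 in all, crops included, and the job is handed in when it is done.

Besides the shell and the picture viewer there is one more tool, called as name(argument=value, ...) on one line, values as JSON. send_rows: Moves the arm, as the interface text tells. Its arguments: {"type":"object","properties":{"deltas":{"type":"array","items":{"type":"array","items":{"type":"number"}}},"jaw":{"type":"number"}},"required":["deltas"]}

```bash
mkdir -p pics
cat > h.py <<'E'
import numpy as np,cv2
from cell import *
from scipy.spatial.transform import Rotation as R
def T(name,s=None):
    c=calibration(name);K=np.array(c["camera_matrix"])
    if name!="wrist": return K,np.array(c["cam_to_world"])
    s=s or read_state();M=np.eye(4);M[:3,:3]=R.from_rotvec(s["tool_rot"]).as_matrix();M[:3,3]=s["tool_pos"]
    return K,M@np.array(c["hand_eye"])
def px2w(K,M,u,v,z):
    d=M[:3,:3]@np.linalg.solve(K,[u,v,1]);o=M[:3,3];return o+d*(z-o[2])/d[2]
def w2px(K,M,p):
    q=M[:3,:3].T@(np.array(p)-M[:3,3]);q=K@q;return q[:2]/q[2]
E
python3 - <<'E'
from h import *
print(read_state(),tcp_to_grasp)
for n in ["top","side"]:
    im=camera(n);cv2.imwrite(f"pics/{n}0.png",im)
    K,M=T(n);print(n,M[:3,3],K[0,0])
    for o in ["porous_stone","loading_cap","cell_base","small_stone","cutting_ring"]:
        print(o,[(np.round(r["bbox"]),round(r["conf"],2),np.round(px2w(K,M,*r["bbox"][:2],0.01),3)) for r in recognise(n,o)[:4]])
    for o in ["porous_stone","loading_cap","pedestal_top"]:
        print("tip",o,[(np.round(r["at"],1),round(r["conf"],2),np.round(px2w(K,M,r["at"][1],r["at"][0],.055 if o[0]=="pe" else 0),3)) for r in tip_of(n,o)[:3]])
E
```

```text
{'time_s': 0.0, 'joint_positions': array([-1.46131634e+00,  2.91287726e-01, -1.54116780e-01,  1.12669453e+00,
       -1.05059908e-05,  1.43152333e+00]), 'qvel': array([ 4.05620058e-04,  7.00737740e-04,  8.44042071e-04, -6.45907278e-04,
        1.39016446e-05,  1.23694972e-03]), 'joint_efforts': array([ 5.46889605e-04, -5.37147403e+01,  3.31360924e+01,  1.60834263e-02,
       -2.55641116e-04, -7.58293652e-06]), 'tool_pos': array([ 0.12921906, -0.50840303,  0.230732  ]), 'tool_rot': array([-3.11603185e+00, -3.89572019e-01, -1.39747553e-05]), 'force': array([-0.03836216, -0.71246187,  1.06287718]), 'wrist_torque': array([-0.04992427,  0.03297257,  0.03632988]), 'grasp_force': 0.0, 'opening': 0.9983239020766365} 0.0187
top [ 0.42702706 -0.05472658  1.40739286] 533.0985432482456
porous_stone [(array([164., 260.,  29.,  24.]), 0.85, array([0.443, 0.267, 0.01 ])), (array([168., 297.,  22.,  25.]), 0.78, array([0.347, 0.255, 0.01 ])), (array([126., 288.,  24.,  25.]), 0.71, array([0.37 , 0.364, 0.01 ])), (array([203., 278.,  25.,  28.]), 0.67, array([0.396, 0.163, 0.01 ]))]
loading_cap [(arr
[... 1392 characters left out ...]
array([ 0.536, -0.038,  0.01 ]))]
small_stone [(array([254., 294.,  16.,  19.]), 0.49, array([ 0.422, -0.312,  0.01 ])), (array([316., 328.,  68.,  24.]), 0.19, array([ 0.539, -0.449,  0.01 ]))]
cutting_ring [(array([318., 266.,  26.,  31.]), 0.57, array([ 0.602, -0.274,  0.01 ]))]
tip porous_stone [(array([178.5, 211. ]), 0.69, array([0.401, 0.162, 0.   ])), (array([140.9, 190.8]), 0.68, array([0.371, 0.374, 0.   ])), (array([153.5, 218.7]), 0.61, array([0.449, 0.278, 0.   ]))]
tip loading_cap [(array([145.4, 250.3]), 0.55, array([0.56, 0.29, 0.  ])), (array([211.5, 267.6]), 0.19, array([ 0.533, -0.031,  0.   ]))]
tip pedestal_top [(array([198.5, 264.3]), 0.8, array([0.538, 0.025, 0.   ]))]
```

View pics/top0.png

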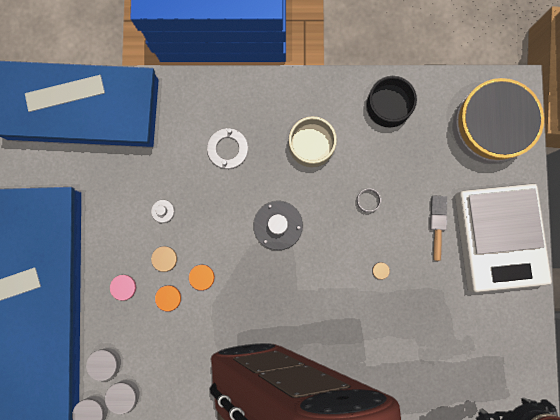

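View pics/side0.png

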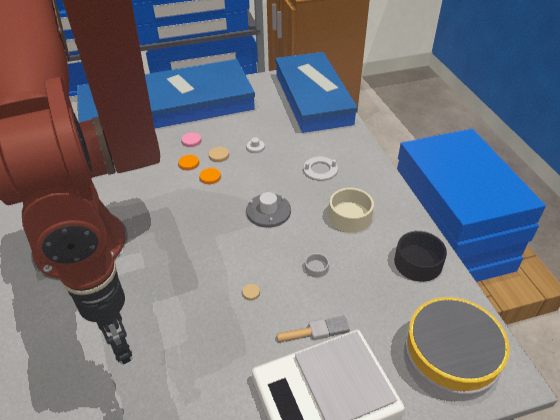

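Candidates for the large stone in the top picture are tan (164,259), pink (122,287), orange (168,298), orange (201,277) and small tan (381,271). I pick tan (164,259), which is the larger tan disc, at about (0.443, 0.267). The cap is at (162,211) and the pedestal at (277,224). I'll turn the tool so it closes along world y, then hover over the stone.

send_rows(deltas=[[0,0,0,-1],[0,0,0,-1],[0,0,0,-1],[0,0,0,-1],[0,0,0,-1],[0,0,0,-1],[0,0,0,-1],[0,0,0,-1],[0,0,0,-1],[0,0,0,-1],[0,0,0,-1],[0,0,0,-1],[0,0,0,-1],[0,0,0,-1],[0,0,0,-1],[0,0,0,-1],[0,0,0,-1],[0,0,0,-1],[0,0,0,-1],[0,0,0,-1]])

```text
time_s: 2.57
tool_pos: [0.1293, -0.5088, 0.2313]
tool_rot: [-1.214, -2.898, -0.0]
force: [-0.6, 0.1, 0.3]
opening: 0.997
grasp_force: 0.0
```

send_rows(deltas=[[0,0,0,-1],[0,0,0,-1],[0,0,0,-1],[0,0,0,-1],[0,0,0,-1],[0,0,0,-1],[0,0,0,-1],[0,0,0,-0.62],[-0.33,0.8,0,0],[-0.33,0.8,0,0],[-0.33,0.8,0,0],[-0.33,0.8,0,0],[-0.33,0.8,0,0],[-0.33,0.8,0,0],[-0.33,0.8,0,0],[-0.33,0.8,0,0],[-0.33,0.8,0,0],[-0.33,0.8,0,0],[-0.33,0.8,0,0],[-0.33,0.8,0,0]])

```text
time_s: 4.23
tool_pos: [0.2881, -0.1234, 0.2316]
tool_rot: [0.002, 3.141, -0.001]
force: [1.4, -1.2, 0.1]
opening: 1.0
grasp_force: 0.0
```

send_rows(deltas=[[-0.33,0.8,0,0],[-0.33,0.8,0,0],[-0.33,0.8,0,0],[-0.33,0.8,0,0],[-0.33,0.8,0,0],[-0.33,0.8,0,0],[-0.33,0.8,0,0],[-0.33,0.8,0,0],[-0.33,0.8,0,0],[-0.33,0.8,0,0],[-0.33,0.8,0,0],[-0.33,0.8,0,0],[0,0,0,0],[0,0,0,0]])

```text
time_s: 5.4
tool_pos: [0.4465, 0.2603, 0.2307]
tool_rot: [0.003, -3.141, 0.0]
force: [-1.0, -0.1, -0.2]
opening: 1.004
grasp_force: 0.0
```

```bash
cat >> h.py <<'E'
def fit(im,K,M,lo,hi,guess,zt,rad,win=1.6):
    "circle fit of the colour-masked blob near a guess on the plane z=zt; returns centre, radius in m"
    hsv=cv2.cvtColor(im,cv2.COLOR_BGR2HSV);m=cv2.inRange(hsv,lo,hi)
    m=cv2.morphologyEx(m,cv2.MORPH_OPEN,np.ones((3,3)))
    g=w2px(K,M,[*guess,zt]);out=[]
    for c in cv2.findContours(m,cv2.RETR_EXTERNAL,cv2.CHAIN_APPROX_NONE)[0]:
        if cv2.contourArea(c)<60: continue
        P=np.array([px2w(K,M,*p,zt)[:2] for p in c[:,0,:].astype(float)])
        A=np.c_[2*P,np.ones(len(P))];s=np.linalg.lstsq(A,(P**2).sum(1),rcond=None)[0]
        r=np.sqrt(s[2]+s[:2]@s[:2]);d=np.hypot(*(s[:2]-guess))
        if d<.08: out.append((np.round(s[:2],4),round(r,4),np.round(np.std(np.hypot(*(P-s[:2]).T)),4)))
    return out
E
python3 - <<'E'
from h import *
s=read_state();im=camera("wrist");cv2.imwrite("pics/w1.png",im);print(s["time_s"],s["tool_pos"],s["tool_rot"],s["joint_positions"],s["force"])
K,M=T("wrist",s);print(M[:3,3],M[:3,2],K[0,0])
for g in [(.443,.267),(.565,.275)]: print(w2px(K,M,[*g,0.012]))
E
```

```text
5.4 [0.44646503 0.2602837  0.23071203] [ 3.05428042e-03 -3.14086548e+00  4.92933082e-04] [ 3.86294756e-01  2.76136934e-01 -1.75111873e-01  1.12033794e+00
 -1.81268308e-05  3.84349898e-01] [-1.04008346 -0.13786171 -0.15117035]
[0.36830886 0.26020655 0.37311647] [ 3.04778730e-01 -6.82323009e-04 -9.52422942e-01] 321.9691318288345
[287.84166973 178.10297683]
[293.54416953 273.88817118]
```

View pics/w1.png

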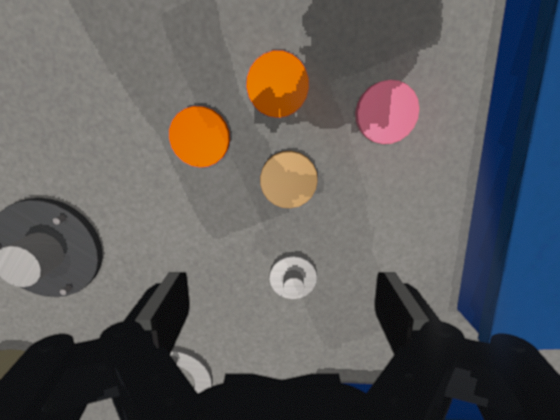

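The wrist view shows the tan disc at (289,180), clearly apart from the oranges at (277,83) and (199,136) and the pink at (388,111). The cap is at (293,277) and the pedestal top at (18,266). The choice of the tan disc is confirmed. Now I'll measure by circle fits.

Run:
```python
from h import *
s=read_state();im=cv2.imread("pics/w1.png");K,M=T("wrist",s)
lo,hi=(10,60,60),(25,190,255)
print(cv2.cvtColor(im,cv2.COLOR_BGR2HSV)[[185,170,83,277,277,270,266],[280,310,277,280,293,240,18]])
print("wrist stone",fit(im,K,M,lo,hi,(.443,.267),.014,.033))
im2=cv2.imread("pics/top0.png");K2,M2=T("top");h2=cv2.cvtColor(im2,cv2.COLOR_BGR2HSV)
print(h2[[259,298,224,211,220,205,225,240],[164,168,277,155,155,140,262,240]])
print("top stone",fit(im2,K2,M2,(10,60,60),(25,190,255),(.443,.267),.014,.033))
for V in (170,190,210):
  print(V,"wrist cap",fit(im,K,M,(0,0,V),(179,40,255),(.565,.275),.012,.03),"top cap",fit(im2,K2,M2,(0,0,V),(179,40,255),(.565,.275),.012,.03),"top ped",fit(im2,K2,M2,(0,0,V),(179,40,255),(.535,-.027),.055,.025))
```

```text
[[ 17 114 183]
 [ 17 117 201]
 [ 16 255 221]
 [ 13   9 201]
 [ 12  13 100]
 [ 21  13 133]
 [ 15   9 175]]
wrist stone [(array([0.4443, 0.2665]), np.float64(0.0329), np.float64(0.0004))]
[[ 17  96 221]
 [ 15 179 232]
 [ 10   7 233]
 [ 10  15 208]
 [ 10  17 134]
 [ 13  15 157]
 [  0   9 108]
 [ 15  16 160]]
top stone [(array([0.446 , 0.2667]), np.float64(0.0324), np.float64(0.0007))]
170 wrist cap [(array([0.5706, 0.2723]), np.float64(0.0284), np.float64(0.0004))] top cap [(array([0.5724, 0.2743]), np.float64(0.0287), np.float64(0.0007))] top ped [(array([ 0.5342, -0.0304]), np.float64(0.0234), np.float64(0.0008))]
190 wrist cap [(array([0.569 , 0.2693]), np.float64(0.0221), np.float64(0.007))] top cap [(array([0.5723, 0.2745]), np.float64(0.0282), np.float64(0.0008))] top ped [(array([ 0.5343, -0.0302]), np.float64(0.0229), np.float64(0.0008))]
210 wrist cap [] top cap [(array([0.5723, 0.2745]), np.float64(0.0277), np.float64(0.0008))] top ped [(array([ 0.5343, -0.0302]), np.float64(0.0228), np.float64(0.0008))]
```

Run:
```python
from h import *
c=calibration("wrist");K=np.array(c["camera_matrix"]);H=np.array(c["hand_eye"])
for z in (0,-.006,-.013):
  print(z,[np.round(w2px(K,H,[x,y,z])) for y in (-.0425,.0425) for x in (.011,-.011)])
```

```text
0 [array([194., 255.]), array([198., 294.]), array([370., 255.]), array([366., 294.])]
-0.006 [array([191., 260.]), array([195., 301.]), array([373., 260.]), array([369., 301.])]
-0.013 [array([187., 267.]), array([191., 310.]), array([377., 267.]), array([373., 310.])]
```

send_rows(deltas=[[0.05,0.155,0.5,0],[0,0,0.7,0],[0,0,0.7,0],[0,0,0.7,0],[0,0,0.7,0],[0,0,0.6,0],[0,0,0.6,0],[0,0,0.4,0],[0,0,0,0],[0,0,0,0]], jaw=1)

```text
time_s: 6.28
tool_pos: [0.4438, 0.2641, 0.0354]
tool_rot: [-0.002, -3.14, 0.001]
force: [0.1, 0.2, 0.6]
opening: 0.998
grasp_force: 0.0
```

Run:
```python
from h import *
s=read_state();im=camera("wrist");cv2.imwrite("pics/w2.png",im);K,M=T("wrist",s);print(s["tool_pos"])
print(fit(im,K,M,(10,60,40),(25,190,255),(.4445,.2665),.014,.033))
```

```text
[0.44378753 0.26409361 0.03539041]
[(array([0.4436, 0.2676]), np.float64(0.0331), np.float64(0.0007))]
```

View pics/w2.png

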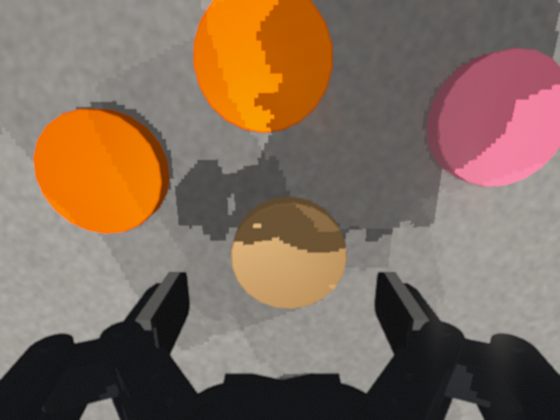

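The stone at (289,253) sits between the open fingertips (187 and 377), about 3 mm off in y. I'll shift, go down and close.

send_rows(deltas=[[0,0.08,0.3,0],[0,0,0.3,0],[0,0,0.2,0],[0,0,0.1,0],[0,0,0.08,0],[0,0,0,0],[0,0,0,0]])

```text
time_s: 6.92
tool_pos: [0.4447, 0.2685, -0.0034]
tool_rot: [0.001, 3.141, 0.0]
force: [-0.3, -0.8, 0.5]
opening: 1.002
grasp_force: 0.0
```

send_rows(deltas=[[0,0,0,0],[0,0,0,0],[0,0,0,0],[0,0,0,0],[0,0,0,0],[0,0,0,0],[0,0,0,0],[0,0,0,0]], jaw=0.6)

```text
time_s: 7.58
tool_pos: [0.4448, 0.2685, -0.003]
tool_rot: [0.001, 3.141, 0.0]
force: [-2.2, -1.3, 9.2]
opening: 0.747
grasp_force: 63.3
```

send_rows(deltas=[[0,0,-0.1,0],[0,0,-0.2,0],[0,0,-0.4,0],[0,0,-0.6,0],[0,0,-0.6,0],[0,0,-0.6,0],[0,0,-0.5,0],[0,0,-0.3,0],[0,0,-0.1,0],[0,0,0,0]])

```text
time_s: 8.42
tool_pos: [0.445, 0.2687, 0.1333]
tool_rot: [0.001, 3.14, 0.001]
force: [0.5, 0.3, -1.2]
opening: 0.743
grasp_force: 66.1
```

send_rows(deltas=[[-0.05,-0.2,0,0],[-0.1,-0.4,0,0],[-0.15,-0.5,0,0],[-0.18,-0.6,0,0],[-0.18,-0.6,0,0],[-0.18,-0.6,0,0],[-0.18,-0.6,0,0],[-0.18,-0.6,0,0],[-0.18,-0.6,0,0],[-0.1,-0.4,0,0],[-0.05,-0.2,0,0],[0,0,0,0],[0,0,0,0],[0,0,0,0]])

```text
time_s: 9.58
tool_pos: [0.5049, 0.0571, 0.1317]
tool_rot: [0.0, -3.141, -0.001]
force: [-0.3, 0.1, -1.6]
opening: 0.746
grasp_force: 66.1
```

Run:
```python
from h import *
s=read_state();im=camera("wrist");cv2.imwrite("pics/w3.png",im);K,M=T("wrist",s);print(s["tool_pos"],s["opening"],s["grasp_force"])
c=calibration("wrist");K=np.array(c["camera_matrix"]);H=np.array(c["hand_eye"])
cv2.imwrite("pics/w3.png",im)
for V in (130,150,170,190): print(V,fit(im,K,M,(0,0,V),(179,30,255),(.534,-.03),.055,.025))
```

```text
[0.50488323 0.05713981 0.13167899] 0.746008666385254 66.07256054878235
130 [(array([ 0.5326, -0.0312]), np.float64(0.0242), np.float64(0.0012))]
150 [(array([ 0.5326, -0.0312]), np.float64(0.0239), np.float64(0.0012))]
170 [(array([ 0.5326, -0.0312]), np.float64(0.0236), np.float64(0.0012))]
190 [(array([ 0.5325, -0.0313]), np.float64(0.0232), np.float64(0.0011))]
```

View pics/w3.png

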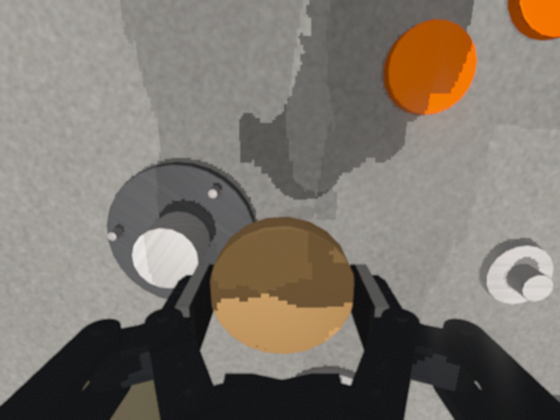

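The stone is held at (282,285) and the pedestal top is at (165,258), clear of the fingers. Both fits of the pedestal agree within 2 mm, so I take (0.5335,-0.0308). Next I'll find the stone's offset in the hand.

Run:
```python
from h import *
im=cv2.imread("pics/w3.png");c=calibration("wrist");K=np.array(c["camera_matrix"]);H=np.array(c["hand_eye"])
for z in (-.014,-.017,-.020): print(z,fit(im,K,H,(10,60,30),(25,190,255),(0,0),z,.033))
# top, for an axis check: flange
s=camera("top");cv2.imwrite("pics/t2.png",s);K,M=T("top");print(fit(s,K,M,(10,60,40),(25,190,255),(.505,.057),.145,.033))
```

```text
-0.014 [(array([-0.0002, -0.0001]), np.float64(0.034), np.float64(0.0008))]
-0.017 [(array([ 0.0016, -0.0001]), np.float64(0.0332), np.float64(0.0008))]
-0.02 [(array([ 0.0034, -0.0001]), np.float64(0.0324), np.float64(0.0008))]
[]
```

send_rows(deltas=[[-0.1,-0.3,0,0],[-0.16,-0.5,0,0],[-0.18,-0.55,0,0],[-0.16,-0.45,0,0],[-0.1,-0.3,0,0],[-0.04,-0.1,0,0],[0,0,0.3,0],[0,0,0.4,0],[0,0,0.4,0],[0,0,0.3,0],[0,0,0.2,0],[0,0,0.15,0],[0,0,0,0],[0,0,0,0]])

```text
time_s: 10.85
tool_pos: [0.5352, -0.0314, 0.0623]
tool_rot: [0.0, 3.142, 0.0]
force: [0.1, 0.2, -0.7]
opening: 0.746
grasp_force: 66.1
```

Run:
```python
from h import *
s=read_state();print(s["tool_pos"],s["force"])
a=camera("wrist");b=camera("side");t=camera("top")
K,M=T("top");print(fit(t,K,M,(10,60,40),(25,190,255),(.534,-.03),s["tool_pos"][2]+.017,.033))
cv2.imwrite("pics/w4.png",np.hstack([a[150:400,100:460],cv2.resize(b[150:260,190:350],(364,250))]))
```

```text
[ 0.53515862 -0.03137465  0.06230884] [ 0.13993019  0.16152425 -0.65758665]
[]
```

View pics/w4.png

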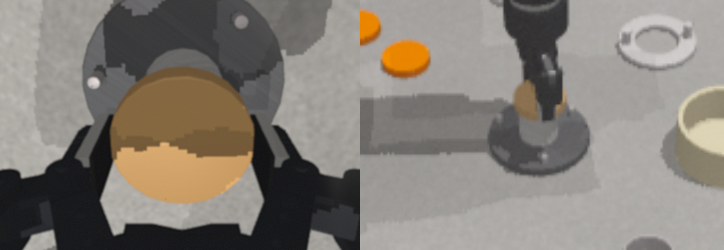

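The stone is level over the pedestal, with the pedestal rim showing evenly behind it and no tilt in the side view. I'll lower it gently.

send_rows(deltas=[[0,0,0.07,0],[0,0,0.06,0],[0,0,0.05,0],[0,0,0.04,0],[0,0,0,0],[0,0,0,0]])

```text
time_s: 11.5
tool_pos: [0.535, -0.0316, 0.0532]
tool_rot: [-0.001, -3.141, -0.0]
force: [0.0, -0.1, -0.8]
opening: 0.745
grasp_force: 66.1
```

send_rows(deltas=[[0,0,0.025,0],[0,0,0.025,0],[0,0,0,0],[0,0,0,0]])

```text
time_s: 11.83
tool_pos: [0.5353, -0.0317, 0.0521]
tool_rot: [0.001, 3.141, -0.0]
force: [-2.5, 1.2, 7.4]
opening: 0.744
grasp_force: 67.2
```

send_rows(deltas=[[0,0,0,0],[0,0,0,0],[0,0,0,0],[0,0,0,0],[0,0,0,0],[0,0,0,0]], jaw=1)

```text
time_s: 12.33
tool_pos: [0.5351, -0.0316, 0.0512]
tool_rot: [-0.001, -3.141, -0.0]
force: [0.3, -0.1, -0.7]
opening: 0.993
grasp_force: 0.0
```

send_rows(deltas=[[0,0,-0.2,0],[0,0,-0.4,0],[0,0,-0.6,0],[0,0,-0.7,0],[0,0,-0.7,0],[0,0,-0.4,0],[0.3,0.4,-0.2,0],[0.3,0.6,0,0],[0.3,0.6,0,0],[0.2,0.6,0,0],[0,0.6,0,0],[0,0.3,0,0],[0,0,0,0],[0,0,0,0],[0,0,0,0]])

```text
time_s: 13.58
tool_pos: [0.4914, 0.0917, 0.1794]
tool_rot: [0.001, 3.141, -0.001]
force: [0.1, -1.4, -0.7]
opening: 1.001
grasp_force: 0.0
```

Run:
```python
from h import *
s=read_state();print(s["tool_pos"],s["force"],s["opening"])
a=camera("wrist");K,M=T("wrist",s)
for z in (.055+.014,):print("stone",fit(a,K,M,(10,60,40),(25,190,255),(.534,-.03),z,.033))
t=camera("top");K2,M2=T("top");print("stone top",fit(t,K2,M2,(10,60,40),(25,190,255),(.534,-.03),.069,.033))
for V in (150,170): print("cap",fit(a,K,M,(0,0,V),(179,40,255),(.571,.273),.012,.03),fit(t,K2,M2,(0,0,V),(179,40,255),(.571,.273),.012,.03))
cv2.imwrite("pics/w5.png",a)
```

```text
[0.49137615 0.0917205  0.17942463] [ 0.05523346 -1.37319557 -0.66331674] 1.0007199268674871
stone [(array([ 0.5326, -0.03  ]), np.float64(0.0337), np.float64(0.002))]
stone top [(array([ 0.5359, -0.0319]), np.float64(0.0325), np.float64(0.0007))]
cap [(array([0.5716, 0.2748]), np.float64(0.03), np.float64(0.0008))] []
cap [(array([0.5714, 0.274 ]), np.float64(0.0288), np.float64(0.0006))] []
```

View pics/w5.png

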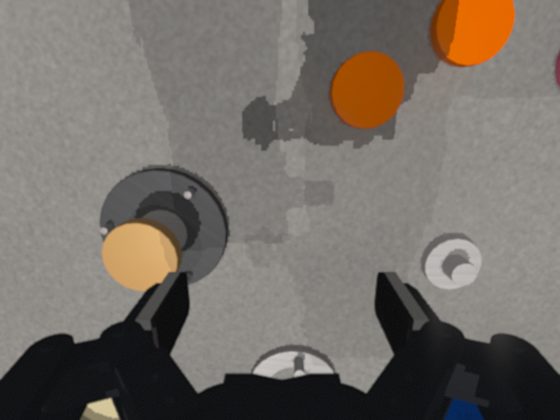

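The stone sits flat on the pedestal at (141,256), within 2-3 mm of its axis, and the cap is at (453,263). Next I go above the cap.

send_rows(deltas=[[-0.1,0.2,0,0],[-0.2,0.5,0,0],[-0.3,0.7,0,0],[-0.3,0.7,0,0],[-0.3,0.7,0,0],[-0.3,0.7,0,0],[-0.25,0.5,0,0],[-0.15,0.37,0,0],[-0.1,0.2,0,0],[0,0,0.5,0],[0,0,0.7,0],[0,0,0.7,0],[0,0,0.3,0],[0,0,0,0],[0,0,0,0]], jaw=0.7)

```text
time_s: 14.93
tool_pos: [0.571, 0.2746, 0.0911]
tool_rot: [-0.002, -3.14, 0.001]
force: [1.4, 0.3, -0.5]
opening: 0.704
grasp_force: 0.0
```

Run:
```python
from h import *
s=read_state();print(s["tool_pos"],s["force"],s["opening"])
a=camera("wrist");K,M=T("wrist",s);cv2.imwrite("pics/w6.png",a)
for V in (140,170): print(fit(a,K,M,(0,0,V),(179,40,255),(.571,.273),.012,.03))
for z in(0.012,0.034): print(w2px(K,M,[.5715,.2745,z]))
```

```text
[0.57100771 0.27464701 0.09105017] [ 1.41979626  0.29596711 -0.48610043] 0.7035824565041342
[(array([0.5533, 0.308 ]), np.float64(0.0065), np.float64(0.0011))]
[(array([0.5734, 0.2747]), np.float64(0.0275), np.float64(0.0019))]
[281.743973   222.48287872]
[281.716359   233.55793926]
```

View pics/w6.png

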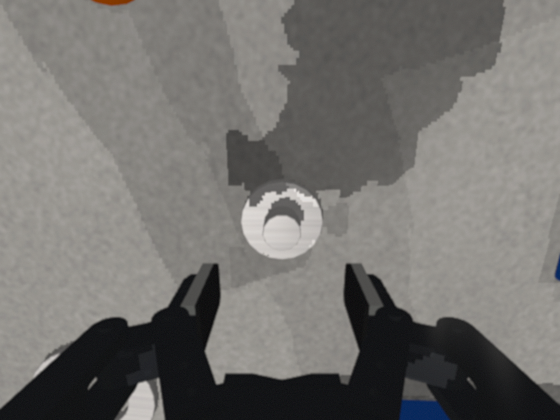

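The knob top shows at (282,233), just where predicted, so the tool is centred. I'll go down and grip the knob.

send_rows(deltas=[[0,0,0.3,0],[0,0,0.5,0],[0,0,0.5,0],[0,0,0.3,0],[0,0,0.2,0],[0,0,0.05,0],[0,0,0,0],[0,0,0,0]])

```text
time_s: 15.65
tool_pos: [0.572, 0.2755, 0.0184]
tool_rot: [0.001, 3.14, 0.001]
force: [0.2, 0.2, 0.7]
opening: 0.701
grasp_force: 0.0
```

send_rows(deltas=[[0,0,0,0],[0,0,0,0],[0,0,0,0],[0,0,0,0],[0,0,0,0],[0,0,0,0],[0,0,0,0],[0,0,0,0]], jaw=0.1)

```text
time_s: 16.32
tool_pos: [0.5717, 0.2753, 0.0183]
tool_rot: [0.001, 3.14, 0.001]
force: [-1.0, -0.8, 6.0]
opening: 0.277
grasp_force: 58.5
```

send_rows(deltas=[[0,0,-0.1,0],[0,0,-0.3,0],[0,0,-0.6,0],[0,0,-0.7,0],[0,0,-0.7,0],[0,0,-0.6,0],[0,0,-0.3,0],[0,0,0,0],[0,0,0,0]])

```text
time_s: 17.07
tool_pos: [0.5715, 0.2753, 0.1501]
tool_rot: [0.001, 3.14, 0.001]
force: [0.6, -0.2, -2.6]
opening: 0.273
grasp_force: 59.0
```

send_rows(deltas=[[0.05,-0.2,0,0],[0.05,-0.4,0,0],[0.07,-0.6,0,0],[0.08,-0.7,0,0],[0.08,-0.7,0,0],[0.08,-0.7,0,0],[0.08,-0.7,0,0],[0.08,-0.7,0,0],[0.08,-0.7,0,0],[0.08,-0.7,0,0],[0.08,-0.6,0,0],[0.07,-0.4,0,0],[0.05,-0.3,0,0],[0,-0.2,0,0],[0,-0.06,0,0],[0,0,0,0],[0,0,0,0],[0,0,0,0]])

```text
time_s: 18.57
tool_pos: [0.5339, -0.0304, 0.1492]
tool_rot: [0.001, -3.141, -0.0]
force: [-0.3, -0.7, -2.4]
opening: 0.278
grasp_force: 59.2
```

Run:
```python
from h import *
s=read_state();print(s["tool_pos"],s["force"],s["opening"],s["grasp_force"])
a=camera("wrist");b=camera("side");K,M=T("wrist",s)
for z in (-.016+.0183-.012-0.000,): pass
c=calibration("wrist");H=np.array(c["hand_eye"])
for V in (140,170): print("cap in hand",fit(a,K,H,(0,0,V),(179,40,255),(0,0),.0063,.03))
print("stone",fit(a,K,M,(10,60,40),(25,190,255),(.534,-.03),.069,.033))
cv2.imwrite("pics/w7.png",np.hstack([a[100:350,100:460],cv2.resize(b[130:240,190:350],(364,250))]))
```

```text
[ 0.5339269  -0.03037767  0.14919081] [-0.31876514 -0.74956118 -2.38466989] 0.2783620721823429 59.18123781681061
cap in hand [(array([-0.0436,  0.0011]), np.float64(0.0225), np.float64(0.0044))]
cap in hand [(array([-0.0239, -0.0005]), np.float64(0.009), np.float64(0.0026)), (array([ 0.0028, -0.026 ]), np.float64(0.0034), np.float64(0.0012))]
stone [(array([ 0.5273, -0.0322]), np.float64(0.0255), np.float64(0.0082))]
```

View pics/w7.png

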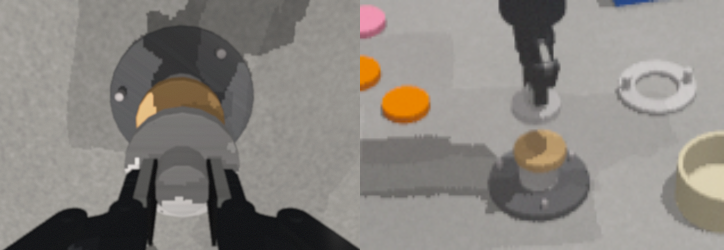

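The cap is held level in the fingers and stands centred over the stone, which is flat on the pedestal. I'll lower it.

send_rows(deltas=[[0,0,0.2,0],[0,0,0.35,0],[0,0,0.35,0],[0,0,0.25,0],[0,0,0.15,0],[0,0,0.08,0],[0,0,0.04,0],[0,0,0,0],[0,0,0,0]])

```text
time_s: 19.42
tool_pos: [0.5343, -0.0313, 0.093]
tool_rot: [0.001, 3.141, -0.0]
force: [-0.1, -0.5, -1.7]
opening: 0.277
grasp_force: 59.2
```

send_rows(deltas=[[0,0,0.05,0],[0,0,0.04,0],[0,0,0.03,0],[0,0,0.02,0],[0,0,0,0],[0,0,0,0],[0,0,0,0]])

```text
time_s: 20.0
tool_pos: [0.534, -0.0313, 0.0873]
tool_rot: [0.001, 3.141, -0.0]
force: [-3.4, 0.3, 5.8]
opening: 0.274
grasp_force: 59.9
```

Contact is made at the expected height, so I'll release and go up.

send_rows(deltas=[[0,0,0,0],[0,0,0,0],[0,0,0,0],[0,0,0,0],[0,0,0,0],[0,0,0,0]], jaw=0.6)

```text
time_s: 20.5
tool_pos: [0.5339, -0.0312, 0.0869]
tool_rot: [-0.001, -3.142, -0.0]
force: [-0.4, -0.0, -0.1]
opening: 0.601
grasp_force: 0.0
```

send_rows(deltas=[[0,0,-0.2,0],[0,0,-0.4,0],[0,0,-0.6,0],[0,0,-0.7,0],[0,0,-0.7,0],[0.3,0.4,-0.4,0],[0.4,0.6,0,0],[0.4,0.6,0,0],[0.4,0.6,0,0],[0.2,0.5,0,0],[0,0.3,0,0],[0,0,0,0],[0,0,0,0],[0,0,0,0]])

```text
time_s: 21.67
tool_pos: [0.4662, 0.0884, 0.2072]
tool_rot: [0.001, 3.141, -0.0]
force: [0.9, -0.3, -0.1]
opening: 0.603
grasp_force: 0.0
```

Run:
```python
from h import *
s=read_state();print(s["tool_pos"],s["force"])
a=camera("wrist");b=camera("side");t=camera("top");K,M=T("wrist",s);K2,M2=T("top")
for V in (150,170,200): print("cap",fit(a,K,M,(0,0,V),(179,40,255),(.534,-.03),.081,.03),fit(t,K2,M2,(0,0,V),(179,40,255),(.534,-.03),.081,.03))
A=np.hstack([cv2.resize(a[150:350,20:300],(364,260)),cv2.resize(b[150:250,200:340],(364,260))]);cv2.imwrite("pics/w8.png",A)
```

```text
[0.46623235 0.08837709 0.20720444] [ 0.91450603 -0.2713438  -0.0844516 ]
cap [(array([ 0.5699, -0.0835]), np.float64(0.007), np.float64(0.0029)), (array([ 0.5154, -0.0966]), np.float64(0.0079), np.float64(0.0026)), (array([ 0.5381, -0.0423]), np.float64(0.0352), np.float64(0.0064)), (array([ 0.4949, -0.0693]), np.float64(0.0119), np.float64(0.0038)), (array([ 0.4707, -0.0535]), np.float64(0.0043), np.float64(0.001)), (array([ 0.4556, -0.0454]), np.float64(0.0066), np.float64(0.0023))] [(array([ 0.5339, -0.0313]), np.float64(0.0289), np.float64(0.0007))]
cap [(array([ 0.5334, -0.0316]), np.float64(0.0293), np.float64(0.0003))] [(array([0.5371, 0.0404]), np.float64(0.0149), np.float64(0.0047)), (array([ 0.5339, -0.0313]), np.float64(0.0289), np.float64(0.0007)), (array([ 0.5508, -0.0846]), np.float64(0.0734), np.float64(0.0221))]
cap [(array([ 0.5332, -0.0314]), np.float64(0.0284), np.float64(0.0004))] [(array([ 0.5342, -0.0314]), np.float64(0.0287), np.float64(0.0007))]
```

View pics/w8.png

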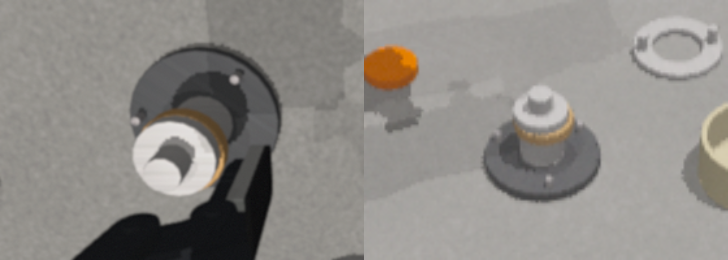

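The cap sits flat and centred on the stone at (0.534,-0.031), about 1 mm from the measured axis, and the arm is clear. I'm handing in.

```bash
python3 -c "
from cell import close_job
print(close_job())"
```

```text
the job is handed in; nothing more can be done
None
```

The large porous stone lies flat on the pedestal about 2–3 mm off its axis, the loading cap sits knob up on it about 1 mm off, both are released, and the job was handed in at about 22 s; no verdict came back.

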